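Unload a tested board from a clamshell test fixture

ROBOT

A 6-joint arm with a two-finger parallel gripper is mounted at the origin on the work surface. World frame = base frame: x ahead of the robot, y to its left, z up, the work surface at z = 0. Lengths are in mm, angles in rad, forces in N, time in s.
With the tool pointing down it reaches from about 350 to 975 mm from the base axis. Payload 7.1 kg.
Tool frame: the origin (TCP) lies at the very end of the fingers, on their centre line; the grasp point (between the pads) lies 19 mm behind it (ctrl.grip_depth is the distance from the TCP to the grasp point, in mm); x points along the fingers, z is the direction in which the jaws open and shut, and the axes are right-handed (so a half turn about x gives the same grasp; the last joint's range is limited). The gripper opens to 88 mm and grips with 3 to 60 N. Pads are 20 mm wide; open, the fingers measure 115 mm over their backs; the gripper's body (75 mm by 178 mm) begins 61 mm behind the grasp point.
Start: joints at [1.239, 0.423, 1.63, -0, 1.089, -0.019], TCP at [192.296, 594.666, 222.675] pointing down, gripper open.
Joint ranges: [-3, 3], [-0.9, 2.11], [0.09, 2.58], [-1.31, 4.45], [0.11, 2.69], [-2.54, 2.54]. Speed limits (rad/s): [2.39, 2.39, 3.01, 3.14, 3.14, 3.14].

INTERFACE

Orientations are given as a rotation vector (axis times angle).
In Python, from workcell import ctrl gives the robot as it stands. The module is installed in compiled form; this text tells all that it offers.
- The arm moves only by the tool send_rows, never from a script. Its argument "rows" is a list of rows, each a list of 4 numbers: the shift along the tool's x, y, z in mm, then the turn about the tool's x in rad. In form: [[x, y, z, turn], ...]. A call has 1 to 10 rows; each row shifts and turns the pose as measured when the row begins, along the tool's axes as they then stand; what a row does not reach is not made up. A row lasts 1/12 s, in which the tool goes at most 41.7 mm and 7.16 degrees, less where a joint would pass 70% of its speed; a pose out of reach is approached as far as the arm can. A call with a gripper value outside its range is refused whole. "fingers" is the opening, from 0 (shut) to 1 (fully open), set as the call begins (left out, the last holds). The fingers move at their own pace and stop on an object; the grip force is fixed at half the most. Time passes only in rows, so rows that do not move let the fingers close. It gives the time, the measured TCP pose, the force and the opening at its end, in the units of the state.
- ctrl.get_obs(): the state, without advancing time (a new reading comes with each control period).
- ctrl.get_image(name): name is "scene" or "side" or "wrist"; returns a dict with "img" (384x512x3 uint8, red, green, blue), "depth" (384x512 float32, mm along the optical axis (not along the pixel's ray), 0 where there is no reading), "mtx" (3x3 intrinsics, pixels), "world_from_camera" (4x4, takes a point from camera to world coordinates). Camera axes: x right, y down, z forward; pixel columns grow to the right and rows downward; lengths in mm; the calibration is good to about 2 mm. A picture is of the moment at which its call begins.
- ctrl.close_job(): hands the job in, once; it reports no verdict.
The state is a dict: "t": time; "qpos": joint angles; "qvel": joint speeds; "joint_torque": joint torques, N m; "ee_pos": TCP position; "orientation": TCP orientation; "ft_force": force on the tool from outside, world axes, zero at the start; "moment": the same for the moment, N m; "width": finger opening in mm.
Only numpy, scipy, OpenCV 4.12 (cv2) and the standard library are available. Lean on these libraries where they do the work, as an engineer would, in place of code of your own. Each camera call takes 0.05 s, during which the arm holds its last target.

TASK

The test is finished and the fixture is unlatched: take the lid by its handle, swing it back past upright until it rests open on its stops (guide it, do not throw it or let it drop shut), then lift the board out and set it down gently, flat and components up, in the black tray. Leave the lid open and do not disturb the other things on the bench.

Things in the scene. Friction and masses are not known exactly. Their poses are not given: they have to be found in the camera images.
- fixture: Test fixture fixed to the bench: grey box 150 (x) by 160 (y) by 50 mm high, black top plate, lid hinged at the back. Origin: underside centre; x to the back, z up. On 10 mm rests the board's underside is 60 mm up, its centre at x = -8; white locators 15 mm tall hold its corners, 2 mm play, its mid-edges free. Posts at x = -56, y = +-69 (91 mm high) and x = 70, y = +-55 (104 mm high)
- lid_hinge (a point): Middle of the lid's hinge axis, which runs along the fixture's y: 70 mm behind the fixture's centre, 97 mm above the bench; fixed
- lid_handle (a point): Middle of the handle: dark round bar 12 mm thick, 108 mm long, parallel to the hinge, 175 mm from its axis, level with the lid frame. On the closed lid it is in front of the fixture, 97 mm above the bench; the 12 mm thick frame begins 43 mm behind the bar's centre line; the air is clear under the bar and 30 mm behind it. Moves with the lid
- lid (a joint): Lid angle, rad: 0 closed (bar towards the fixture's -x), 1.57 upright (bar above the hinge), 2.0 leaning back on its stops. About 0.45 kg, 156 mm wide, damped hinge, no spring: let go before about 1.5 it falls shut, after about 1.75 it falls back onto the stops; 3 N at the bar lifts it. White pressers and brass probes stand 27 mm out of its underside
- board: Power circuit board on an aluminium base plate: 90 (x) by 64 (y) by 7 mm thick, components up to 14 mm taller on top, about 0.14 kg. Origin: underside centre; z out of the component side. Lies loose in the fixture, x along the fixture's x; can be gripped across its 64 mm width at the middle of the two long edges, with 10 mm of air below them
- tray: Black shallow open tray, loose, 0.5 kg, 160 mm (x) by 180 mm (y), 26 mm high, walls and floor 4 mm thick, empty. Origin: centre of the underside
- meter: Grey bench multimeter lying on its back, 170 by 82 by 34 mm, bystander. Origin: centre of the underside
- screw_box: Clear divided box of screws, 90 by 130 by 26 mm, bystander. Origin: centre of the underside
- flux_bottle: White round bottle with black cap, 48 mm thick, 130 mm tall, bystander. Origin: centre of the underside
- screwdriver: Black-handled screwdriver lying on the bench, 190 mm long, bystander. Its x runs along it

How it is judged (in metres and radians):
On the way, in this order (a step that is already met when the one before it is completed fails the run):
1. the lid rests open on its stops, past upright, with the board still in its nest (value of joint lid above 1.85 rad and z of board in the frame of fixture below 0.068 m and horizontal distance between board and fixture below 0.02 m), for 0.2 s.
2. the board is lifted clear of the fixture, the lid still open (value of joint lid above 1.7 rad and z of board in the frame of fixture above 0.085 m), for 0.1 s.
At the end, for the whole second after the job is handed in: The lid rests open on its stops (beyond 1.85 rad); the board lies flat (within 0.12 rad), components up, on the floor of the tray, inside its walls, at rest and released; the tray stands on the bench (value of joint lid above 1.85 rad and x of board in the frame of tray between -0.06 and 0.06 m and y of board in the frame of tray between -0.07 and 0.07 m and z of board in the frame of tray below 0.01 m and angle between board's own z axis and vertical below 0.12 rad and angle between tray's own z axis and vertical below 0.1 rad and height (world z) of tray below 0.01 m and linear speed of board below 0.02 m/s); the robot touches nothing.
It fails at once if the lid is thrown (faster than 4.5 rad/s) (velocity of joint lid above 4.5 rad/s).
It fails at once if the lid drops shut (closing faster than 2 rad/s in its last 0.3 rad) (value of joint lid below 0.3 rad and velocity of joint lid below -2 rad/s).
It fails at once if the board is dropped or thrown into the tray (faster than 0.6 m/s close over it) (horizontal distance between board and tray below 0.12 m and z of board in the frame of tray below 0.04 m and linear speed of board above 0.6 m/s).
It fails at once if a bystander is moved by more than 30 mm (distance of any of meter, screw_box, flux_bottle, screwdriver from where it was at the start of the episode above 0.03 m).
It also fails if it takes over 67 s, if anything falls off the work surface, if the arm or the gripper's body presses on something with over 40 N, if the wrist force passes 120 N, or if a joint passes its speed limit or range.

## Working session

There is one attempt and no reset: what is moved stays moved. The work goes in short steps, Python scripts to look and compute and a tool call to move; the robot and the scene stay as the last step left them, time stands still between calls to the robot, and variables do not carry over. Pictures are saved under pics/ and viewed, and the job is handed in when it is done.

Besides the shell and the picture viewer there is one more tool, called after "Request:" in YAML: its name, and indented under it one key for each argument. send_rows: Moves the arm, as the interface text tells. Its arguments: {"type":"object","properties":{"rows":{"type":"array"},"fingers":{"type":"number"}},"required":["rows"]}

```bash
mkdir -p pics; cat > h.py <<'E'
import numpy as np, cv2
from workcell import ctrl
from scipy.spatial.transform import Rotation as R
def snap(n,f):
    d=ctrl.get_image(n); cv2.imwrite(f'pics/{f}.png',d['img'][:,:,::-1]); np.savez(f'pics/{f}.npz',**d); return d
def pts(d):
    h,w=d['depth'].shape; u,v=np.meshgrid(np.arange(w),np.arange(h)); z=d['depth']; K=d['mtx']
    c=np.stack([(u-K[0,2])/K[0,0]*z,(v-K[1,2])/K[1,1]*z,z,np.ones_like(z)],-1)
    p=(c@d['world_from_camera'].T)[...,:3]; p[z==0]=np.nan; return p
def st():
    o=ctrl.get_obs(); print(o['t'],np.round(o['ee_pos'],1),'ori',np.round(o['orientation'],3),'q',np.round(o['qpos'],2),'F',np.round(o['ft_force'],1),'w',o['width'])
    print(np.round(R.from_rotvec(o['orientation']).as_matrix(),3)); return o
E
python3 - <<'E'
from h import *
st()
for n in ['scene','side','wrist']:
    d=snap(n,n+'0'); print(n,np.round(d['world_from_camera'],2).tolist())
E
```

```text
0.0 [192.1 594.1 221.9] ori [-0.977  1.342  0.975] q [ 1.24  0.42  1.63 -0.    1.09 -0.02] F [-0.  -0.1  0.6] w 88.01055665282016
[[-0.    -0.951  0.308]
 [-0.001  0.308  0.951]
 [-1.     0.    -0.002]]
scene [[-0.8, 0.49, -0.35, 1010.06], [0.6, 0.66, -0.45, 555.48], [0.02, -0.57, -0.82, 1092.61], [0.0, 0.0, 0.0, 1.0]]
side [[0.73, -0.37, 0.58, -214.92], [-0.69, -0.41, 0.6, -829.38], [0.02, -0.83, -0.56, 879.16], [0.0, 0.0, 0.0, 1.0]]
wrist [[0.31, 0.91, 0.27, 116.53], [0.95, -0.29, -0.09, 619.09], [-0.0, 0.29, -0.96, 383.78], [0.0, 0.0, 0.0, 1.0]]
```

View pics/scene0.png

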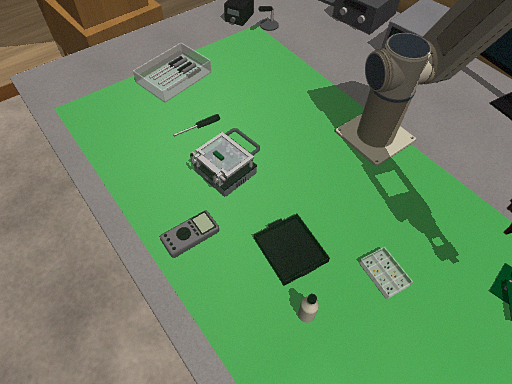

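View pics/side0.png

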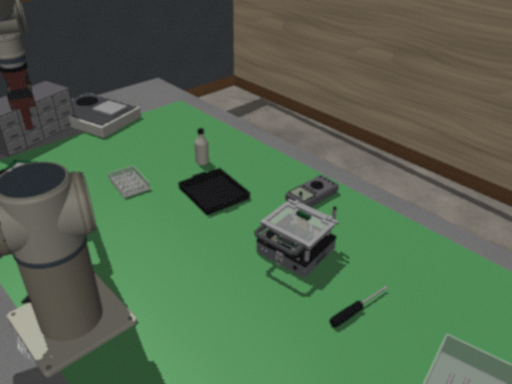

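View pics/wrist0.png

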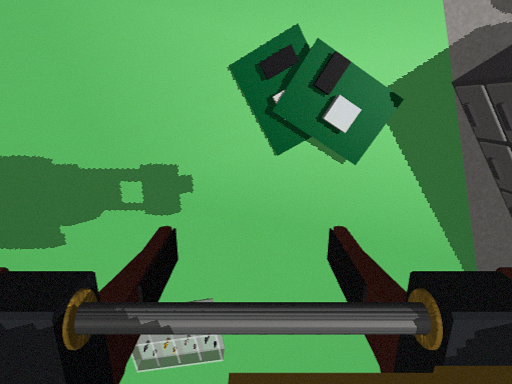

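The scene view shows the fixture at about (222,162) with its handle towards the robot at (243,140), and the tray at (290,247). The meter is at (190,233), the bottle at (309,308), the screw box at (386,272) and the screwdriver at (197,126). Next I'll measure these.

```bash
python3 - <<'E'
from h import *
for n in ['scene','side']:
    d=dict(np.load(f'pics/{n}0.npz')); p=pts(d)
    im=d['img'].astype(int)
    # height map of region
    X,Y,Z=p[...,0],p[...,1],p[...,2]
    m=(Z>8)&(X>250)&(X<1000)&(Y>-450)&(Y<500)&(Z<250)
    k,lab,s,c=cv2.connectedComponentsWithStats(m.astype(np.uint8))
    for i in range(1,k):
        if s[i,4]>40:
            q=p[lab==i]; r=cv2.minAreaRect(q[:,:2].astype(np.float32))
            print(n,s[i,4],np.round(c[i]),'min',np.round(q.min(0)),'max',np.round(q.max(0)),'rect',np.round(r[0]),np.round(r[1]),round(r[2],1))
    (u0,u1,v0,v1)=(170,290,110,210) if n=='scene' else (240,350,190,280)
    cv2.imwrite(f'pics/{n}0z.png',cv2.resize(d['img'][v0:v1,u0:u1,::-1],None,fx=6,fy=6,interpolation=cv2.INTER_CUBIC))
    q=p[v0:v1,u0:u1].reshape(-1,3)
    q=q[(q[:,2]>88)&(q[:,2]<106)&(q[:,0]>250)]
    r=cv2.minAreaRect(q[:,:2].astype(np.float32)); print('lidlevel',len(q),r)
E
```

```text
scene 201 [203. 122.] min [ 426. -442.    8.] max [ 612. -406.   29.] rect [ 519. -426.] [ 29. 188.] 85.5
scene 2755 [225. 162.] min [ 440. -271.    8.] max [657. -96. 130.] rect [ 547. -186.] [209. 162.] 7.4
scene 1445 [189. 233.] min [702. -85.   8.] max [873.   2.  49.] rect [788. -42.] [ 85. 170.] 87.9
scene 736 [291. 247.] min [474.  79.   8.] max [657. 281.  33.] rect [563. 181.] [200. 170.] 81.6
scene 764 [385. 272.] min [341. 337.   8.] max [449. 478.  34.] rect [394. 408.] [131.  94.] 81.0
scene 431 [308. 308.] min [640. 338.   8.] max [686. 385. 133.] rect [664. 363.] [42. 47.] 25.0
lidlevel 1679 ((547.56298828125, -187.7166748046875), (208.3620147705078, 159.79322814941406), 7.597667694091797)
side 390 [201. 147.] min [635. 333.   8.] max [686. 381. 134.] rect [657. 353.] [42. 48.] 50.8
side 711 [129. 180.] min [342. 332.   8.] max [450. 480.  31.] rect [396. 407.] [141.  92.] 81.8
side 788 [214. 189.] min [478.  78.   8.] max [662. 285.  31.] rect [569. 180.] [203. 164.] 82.0
side 5233 [300. 228.] min [ 442. -277.    8.] max [876.   0. 128.] rect [ 662. -135.] [478. 199.] 26.2
side 484 [350. 311.] min [ 426. -441.    8.] max [ 615. -410.   28.] rect [ 521. -430.] [ 27. 190.] 85.6
lidlevel 2378 ((549.289306640625, -188.17340087890625), (206.0668182373047, 160.35955810546875), 7.310159683227539)
```

View pics/scene0z.png

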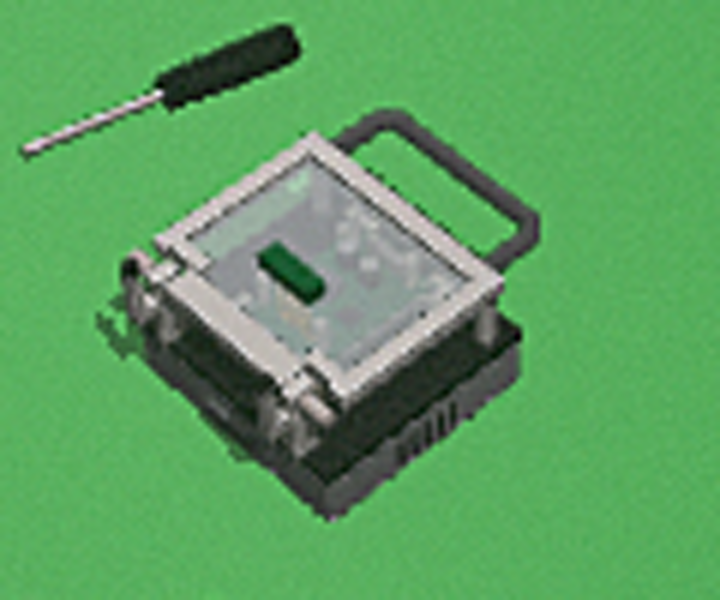

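View pics/side0z.png

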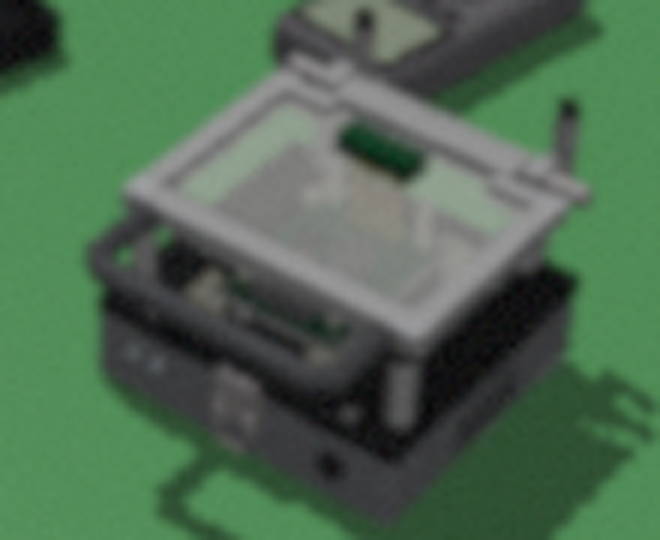

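```bash
python3 - <<'E'
from h import *
for n,(u0,u1,v0,v1) in dict(scene=(170,290,110,210),side=(240,350,190,280)).items():
    d=dict(np.load(f'pics/{n}0.npz')); p=pts(d)
    q=p[v0:v1,u0:u1].reshape(-1,3); im=d['img'][v0:v1,u0:u1].reshape(-1,3).astype(int)
    s=(q[:,2]>80)&(q[:,2]<112); q=q[s]; im=im[s]
    yaw=np.deg2rad(7.45); c=np.array([np.cos(yaw),np.sin(yaw)]); t=np.array([-c[1],c[0]])
    a=q[:,:2]@c; b=q[:,:2]@t
    a0=a.min(); print(n,'front a',np.sort(a)[:15:3],'b range handle')
    h=(a<a0+13); ab=np.c_[a,b,q[:,2]][h]
    print(len(ab),'handle b',ab[:,1].min(),ab[:,1].max(),'z max',np.sort(ab[:,2])[-10:],'med a',np.median(ab[:,0]))
    # fit yaw from bar pts front edge
    mid=ab[(abs(ab[:,1]-ab[:,1].mean())<40)]
    print('slope',np.polyfit(mid[:,1],mid[:,0],1))
    fr=(im.mean(1)>120); A=a[fr];B=b[fr]
    print('frame front a',np.percentile(A,[0,1,5]),'b',np.percentile(B,[0,1,99,100]),'back',A.max(), 'z',np.median(q[fr,2]))
E
```

```text
scene front a [414.43629115 417.26789429 417.73548879 418.35573122 418.61092648] b range handle
95 handle b -325.13694602303593 -192.81487837618553 z max [105.10857299 105.17766216 105.37814618 105.43099315 105.5630557
 105.80292961 105.8345863  106.03575278 107.18942721 107.21003213] med a 424.16502002587384
slope [1.13250421e-02 4.26217710e+02]
frame front a [463.34426421 466.24101299 471.33986563] b [-336.83664812 -334.04738299 -180.16007481 -177.155315  ] back 620.2730968683024 z 100.2780551054542
side front a [417.09668435 417.44625924 417.90204875 418.10117861 418.26885694] b range handle
223 handle b -326.75870126187573 -193.24122983294274 z max [104.77398828 104.80915119 104.85612789 104.94786408 105.11126397
 105.12820471 105.13224974 105.14417814 106.00911402 106.04110526] med a 421.69642221271397
slope [-1.28593183e-02  4.18385559e+02]
frame front a [465.77745636 468.1133277  472.82786855] b [-336.51659102 -334.3206696  -182.03495078 -177.64402288] back 607.242396893144 z 99.38300788072343
```

Request:
send_rows:
  rows:
    - [0,-34,-30,0]
    - [0,-34,-30,0]
    - [0,-34,-30,0]
    - [0,-34,-30,0]
    - [0,-34,-30,0]
    - [0,-34,-30,0]
    - [0,-34,-30,0]
    - [0,-34,-30,0]
    - [0,-34,-30,0]
    - [0,-34,-30,0]
  fingers: 0.3

```text
t: 0.98
ee_pos: [404.6, 234.8, 219.8]
orientation: [-0.985, 1.337, 0.987]
ft_force: [0.6, 1.2, 0.4]
width: 27.5
```

Request:
send_rows:
  rows:
    - [0,-17,-37,0]
    - [0,-17,-37,0]
    - [0,-17,-37,0]
    - [0,-17,-37,0]
    - [0,-17,-37,0]
    - [0,-17,-37,0]
    - [0,-17,-37,0]
    - [0,-17,-37,0]
    - [0,-17,-37,0]
    - [0,-17,-37,0]

```text
t: 1.82
ee_pos: [457.9, -178.5, 220.1]
orientation: [-0.985, 1.332, 0.984]
ft_force: [0.7, 0.7, -0.6]
width: 26.2
```

Request:
send_rows:
  rows:
    - [0,0,0,0.122]
    - [0,0,0,0.122]
    - [0,0,0,0.122]
    - [0,0,0,0.122]
    - [0,0,0,0.122]
    - [0,0,0,0.122]
    - [0,0,0,0.122]
    - [0,0,0,0.122]
    - [0,0,0,0.122]

```text
t: 2.57
ee_pos: [457.0, -189.3, 218.5]
orientation: [-0.114, 1.566, 0.114]
ft_force: [-0.2, -0.1, 0.1]
width: 26.8
```

```bash
cat >> h.py <<'E'
FX=np.array([557.5,-187.3]); YAW=np.deg2rad(7.45)
C=np.array([np.cos(YAW),np.sin(YAW),0]); T=np.array([-C[1],C[0],0])
def to(w,o=None):
    o=o or st(); M=R.from_rotvec(o['orientation']).as_matrix(); print('tool shift',np.round(M.T@(np.array(w)-o['ee_pos']),1),'jaw angle',np.rad2deg(np.arctan2(M[1,2],M[0,2])))
E
python3 - <<'E'
from h import *
to([453.4,-200.9,220]); snap('wrist','wrist1')
E
```

```text
2.5667 [ 457.  -189.3  218.5] ori [-0.114  1.566  0.114] q [-0.42  0.24  1.92  0.    0.99 -0.56] F [-0.2 -0.1  0.1] w 26.766885829979834
[[ 0.002 -0.145  0.989]
 [ 0.001  0.989  0.145]
 [-1.     0.     0.002]]
tool shift [ -1.5 -10.9  -5.2] jaw angle 8.319112277428298
```

View pics/wrist1.png

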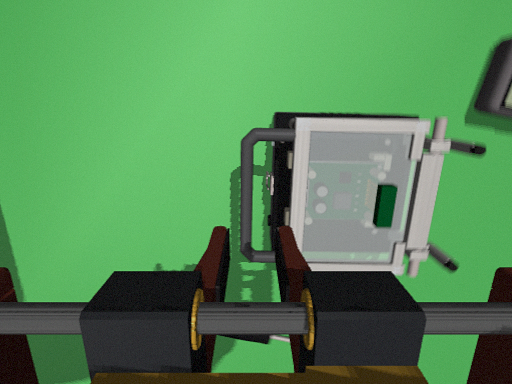

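The handle bar is at column 248, rows 130–260, and lies between the fingertips (columns 215 and 290). Next I'll measure it with this camera.

```bash
python3 - <<'E'
from h import *
d=dict(np.load('pics/wrist1.npz')); p=pts(d)
B=p[140:225,238:260].reshape(-1,3); B=B[(B[:,2]>85)&(B[:,2]<110)]
a=B@C; b=B@T
print(len(B),'a',np.percentile(a,[1,50,99]),'z',np.percentile(B[:,2],[2,98]),'fit',np.polyfit(b,a,1))
print('T ends', [p[r,255]@T for r in (128,134,255,262)])
F=p[110:280,295:440].reshape(-1,3);F=F[(F[:,2]>95)&(F[:,2]<108)]; print('frame a',np.percentile(F@C,[0.5,99]),'b',np.percentile(F@T,[.5,99.5]))
to([453.4,-200.9,220])
E
```

```text
1046 a [417.84030268 423.41943609 430.1287074 ] z [ 98.45733449 103.57601486] fit [3.14896462e-03 4.24151904e+02]
T ends [np.float64(-190.07485506891757), np.float64(-194.9872225684767), np.float64(-316.4124889226776), np.float64(-381.82025368131804)]
frame a [467.92182975 602.93674408] b [-331.4473562  -179.20974351]
2.6167 [ 456.9 -189.3  218.5] ori [-0.108  1.566  0.108] q [-0.42  0.24  1.92  0.    0.99 -0.56] F [-0.7 -0.3 -0.3] w 26.351942208542116
[[ 0.002 -0.137  0.991]
 [ 0.001  0.991  0.137]
 [-1.     0.     0.002]]
tool shift [ -1.5 -11.   -5.1] jaw angle 7.881186303717837
```

Request:
send_rows:
  rows:
    - [0,-9,-4,0]
    - [0,-2,-1,0]
    - [35,0,0,0]
    - [35,0,0,0]

```text
t: 2.95
ee_pos: [458.3, -204.9, 153.3]
orientation: [-0.123, 1.553, 0.112]
ft_force: [0.6, 0.5, -0.6]
width: 26.3
```

```bash
python3 - <<'E'
from h import *
to([453.6,-200.9,78]);
E
```

```text
2.95 [ 458.3 -204.9  153.3] ori [-0.123  1.553  0.112] q [-0.45  0.34  1.96  0.    0.83 -0.6 ] F [ 0.6  0.5 -0.6] w 26.26950745828834
[[ 0.015 -0.149  0.989]
 [-0.006  0.989  0.15 ]
 [-1.    -0.008  0.014]]
tool shift [75.2  5.3 -5.1] jaw angle 8.60161841325477
```

Request:
send_rows:
  rows:
    - [5,3,-5,0]
    - [0,0,0,0]
    - [0,0,0,0]

```text
t: 3.2
ee_pos: [448.6, -202.0, 143.4]
orientation: [-0.123, 1.562, 0.121]
ft_force: [0.3, 0.9, 0.2]
width: 26.5
```

```bash
python3 - <<'E'
from h import *
to([453.6,-200.9,78]);
E
```

```text
3.2 [ 448.6 -202.   143.4] ori [-0.123  1.562  0.121] q [-0.45  0.35  1.98  0.    0.81 -0.6 ] F [0.3 0.9 0.2] w 26.53295079607604
[[ 0.005 -0.155  0.988]
 [-0.001  0.988  0.155]
 [-1.    -0.002  0.005]]
tool shift [65.5  0.4  4.7] jaw angle 8.920952597662861
```

Request:
send_rows:
  rows:
    - [0,0,5,-0.025]
    - [0,0,0,0]
    - [10,0,0,0]
    - [10,0,0,0]
    - [0,0,0,0]

```text
t: 3.62
ee_pos: [457.8, -202.9, 127.7]
orientation: [-0.151, 1.552, 0.141]
ft_force: [-0.0, 0.3, -0.5]
width: 26.2
```

```bash
python3 - <<'E'
from h import *
to([453.6,-200.9,78]);
E
```

```text
3.6167 [ 457.8 -202.9  127.7] ori [-0.151  1.552  0.141] q [-0.44  0.38  1.98  0.    0.77 -0.63] F [-0.   0.3 -0.5] w 26.245011414800135
[[ 0.015 -0.185  0.983]
 [-0.006  0.983  0.185]
 [-1.    -0.008  0.013]]
tool shift [49.6  3.1 -4.4] jaw angle 10.668803855975488
```

Request:
send_rows:
  rows:
    - [0,0,-2,0.05]
    - [0,0,0,0]
    - [0,0,0,0]
    - [0,0,0,0]

```text
t: 3.95
ee_pos: [455.7, -203.0, 126.8]
orientation: [-0.112, 1.555, 0.103]
ft_force: [-0.2, 0.7, 0.0]
width: 26.5
```

```bash
python3 - <<'E'
from h import *
to([453.6,-200.9,78]);
E
```

```text
3.95 [ 455.7 -203.   126.8] ori [-0.112  1.555  0.103] q [-0.44  0.38  1.98  0.    0.77 -0.58] F [-0.2  0.7  0. ] w 26.467726047312617
[[ 0.014 -0.137  0.99 ]
 [-0.005  0.991  0.137]
 [-1.    -0.007  0.013]]
tool shift [48.7  2.7 -2.4] jaw angle 7.872802807945335
```

Request:
send_rows:
  rows:
    - [12,1,-1,0]
    - [12,1,-1,0]
    - [12,0,0,0]
    - [10,0,0,0]
    - [0,0,0,0]
    - [0,0,0,0]

```text
t: 4.45
ee_pos: [455.9, -202.2, 80.1]
orientation: [-0.118, 1.551, 0.106]
ft_force: [-0.7, -0.3, 0.8]
width: 26.5
```

```bash
python3 - <<'E'
from h import *
to([453.6,-200.9,78]);snap('wrist','wrist2')
E
```

```text
4.45 [ 455.9 -202.2   80.1] ori [-0.118  1.551  0.106] q [-0.44  0.46  2.01  0.    0.66 -0.59] F [-0.7 -0.3  0.8] w 26.54275009714365
[[ 0.017 -0.142  0.99 ]
 [-0.007  0.99   0.142]
 [-1.    -0.009  0.016]]
tool shift [ 2.1  1.6 -2.1] jaw angle 8.181768786495635
```

View pics/wrist2.png

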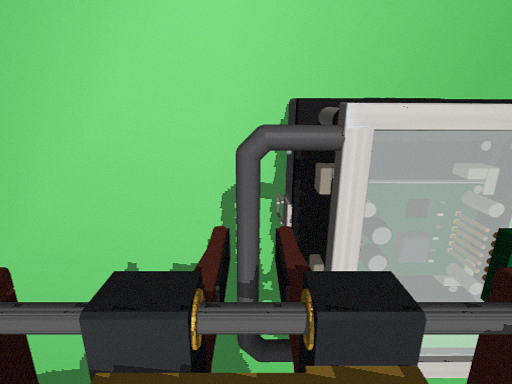

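The bar (column 248) runs between the two fingers, so I'll close on it.

Request:
send_rows:
  rows:
    - [2,1,-2,0]
    - [0,0,0,0]
    - [0,0,0,0]
    - [0,0,0,0]
    - [0,0,0,0]
  fingers: 0

```text
t: 4.92
ee_pos: [453.4, -201.8, 79.5]
orientation: [-0.119, 1.551, 0.106]
ft_force: [0.3, 0.4, -3.0]
width: 11.1
```

```bash
python3 - <<'E'
from h import *
o=st()
# arc plan: steps per row
import math
g=o['ee_pos']; 
th=0; print('grasp a,b',g@C,g@T)
for k in range(0,21):
    t=k*0.1; print(k, round(t,1), np.round([-175*math.cos(t)+175, 175*math.sin(t)],1))
E
```

```text
4.9167 [ 453.4 -201.8   79.5] ori [-0.119  1.551  0.106] q [-0.44  0.46  2.01  0.    0.65 -0.59] F [ 0.3  0.4 -3. ] w 11.111331039413278
[[ 0.017 -0.143  0.99 ]
 [-0.007  0.99   0.143]
 [-1.    -0.01   0.016]]
grasp a,b 423.4146979491878 -258.9083539820109
0 0.0 [0. 0.]
1 0.1 [ 0.9 17.5]
2 0.2 [ 3.5 34.8]
3 0.3 [ 7.8 51.7]
4 0.4 [13.8 68.1]
5 0.5 [21.4 83.9]
6 0.6 [30.6 98.8]
7 0.7 [ 41.2 112.7]
8 0.8 [ 53.1 125.5]
9 0.9 [ 66.2 137.1]
10 1.0 [ 80.4 147.3]
11 1.1 [ 95.6 156. ]
12 1.2 [111.6 163.1]
13 1.3 [128.2 168.6]
14 1.4 [145.3 172.5]
15 1.5 [162.6 174.6]
16 1.6 [180.1 174.9]
17 1.7 [197.5 173.5]
18 1.8 [214.8 170.4]
19 1.9 [231.6 165.6]
20 2.0 [247.8 159.1]
```

Request:
send_rows:
  rows:
    - [-17,0,1,0]
    - [-17,0,3,0]
    - [-17,0,5,0]
    - [-16,0,6,0]
    - [-16,0,8,0]

```text
t: 5.33
ee_pos: [473.3, -199.1, 163.0]
orientation: [-0.12, 1.555, 0.105]
ft_force: [4.2, -1.2, -6.6]
width: 11.4
```

```bash
cat >> h.py <<'E'
def arc(z0=78.5):
    o=st(); g=o['ee_pos']; da=g@C-423.5; dz=g[2]-z0
    print('da',da,'dz',dz,'b',g@T,'th',np.arctan2(dz,175-da),'r',np.hypot(dz,175-da))
E
python3 - <<'E'
from h import *
arc()
E
```

```text
5.3333 [ 473.3 -199.1  163. ] ori [-0.12   1.555  0.105] q [-0.42  0.34  1.93 -0.    0.86 -0.56] F [ 4.2 -1.2 -6.6] w 11.357495629358757
[[ 0.013 -0.143  0.99 ]
 [-0.009  0.99   0.143]
 [-1.    -0.01   0.012]]
da 19.97463239010267 dz 84.50576439041592 b -258.80612379212744 th 0.49908057616490625 r 176.56185550053638
```

Request:
send_rows:
  rows:
    - [-15,0,10,0]
    - [-14,0,11,0]
    - [-13,0,12,0]
    - [-12,0,13,0]
    - [-10,0,14,0]

```text
t: 5.75
ee_pos: [532.2, -191.1, 231.2]
orientation: [-0.122, 1.556, 0.102]
ft_force: [3.4, -4.2, -9.0]
width: 11.0
```

```bash
python3 - <<'E'
from h import *
arc()
E
```

```text
5.75 [ 532.2 -191.1  231.2] ori [-0.122  1.556  0.102] q [-0.36  0.32  1.77 -0.01  1.04 -0.5 ] F [ 3.4 -4.2 -9. ] w 11.04487990937141
[[ 0.013 -0.142  0.99 ]
 [-0.012  0.99   0.142]
 [-1.    -0.014  0.011]]
da 79.45306165560032 dz 152.66692495847423 b -258.47115200429494 th 1.0115843929149442 r 180.10110328164265
```

Request:
send_rows:
  rows:
    - [-5,0,16,0]
    - [-6,0,16,0]
    - [-5,0,17,0]
    - [-3,0,17,0]
    - [-1,0,17,0]

```text
t: 6.17
ee_pos: [612.6, -180.4, 259.2]
orientation: [-0.125, 1.563, 0.099]
ft_force: [-2.9, -1.2, 3.4]
width: 11.2
```

```bash
python3 - <<'E'
from h import *
arc()
E
```

```text
6.1667 [ 612.6 -180.4  259.2] ori [-0.125  1.563  0.099] q [-0.3   0.4   1.57 -0.02  1.16 -0.43] F [-2.9 -1.2  3.4] w 11.202997994590412
[[ 0.006 -0.142  0.99 ]
 [-0.017  0.99   0.142]
 [-1.    -0.017  0.003]]
da 160.52469721238185 dz 180.65257217210547 b -258.33807804364363 th 1.4908393022071293 r 181.23158174885248
```

Request:
send_rows:
  rows:
    - [3,0,16,0]
    - [2,0,16,0]
    - [3,0,16,0]
    - [5,0,15,0]
    - [5,0,14,0]

```text
t: 6.58
ee_pos: [692.9, -169.6, 247.0]
orientation: [-0.127, 1.56, 0.096]
ft_force: [-2.3, -2.8, -2.7]
width: 10.9
```

```bash
python3 - <<'E'
from h import *
arc()
E
```

```text
6.5833 [ 692.9 -169.6  247. ] ori [-0.127  1.56   0.096] q [-0.25  0.53  1.4  -0.02  1.2  -0.39] F [-2.3 -2.8 -2.7] w 10.946385274561223
[[ 0.009 -0.142  0.99 ]
 [-0.019  0.99   0.142]
 [-1.    -0.02   0.006]]
da 241.5423927831846 dz 168.53580736223972 b -257.9846998001074 th 1.9468347971257813 r 181.1966015149114
```

Request:
send_rows:
  rows:
    - [4,0,6,0]
    - [2,0,3,0]
    - [0,0,0,0]
    - [0,0,0,0]

```text
t: 6.92
ee_pos: [697.5, -169.0, 244.9]
orientation: [-0.129, 1.574, 0.097]
ft_force: [0.6, -1.0, -2.2]
width: 11.0
```

```bash
python3 - <<'E'
from h import *
arc();snap('scene','scene3');snap('side','side3')
E
```

```text
6.9167 [ 697.5 -169.   244.9] ori [-0.129  1.574  0.097] q [-0.25  0.54  1.39 -0.02  1.22 -0.38] F [ 0.6 -1.  -2.2] w 11.024266565615836
[[-0.004 -0.143  0.99 ]
 [-0.021  0.99   0.143]
 [-1.    -0.02  -0.007]]
da 246.1704310461929 dz 166.36869280652098 b -258.04514384427534 th 1.9750255587164065 r 180.95240313809444
```

View pics/side3.png

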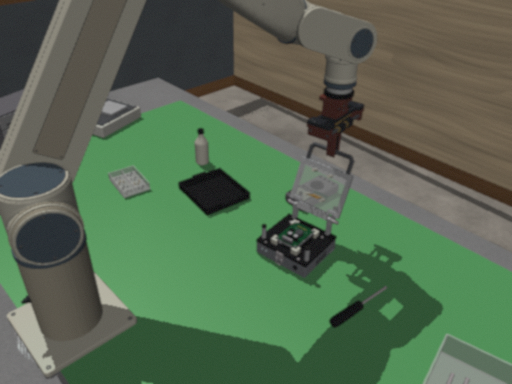

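The lid stands open with its handle in the gripper at (328,155). I'll release it and go straight up.

Request:
send_rows:
  rows:
    - [0,0,0,0]
    - [0,0,0,0]
    - [0,0,0,0]
    - [0,0,0,0]
  fingers: 0.35

```text
t: 7.35
ee_pos: [698.4, -168.7, 244.5]
orientation: [-0.129, 1.571, 0.097]
ft_force: [-0.8, -0.1, -0.1]
width: 29.9
```

Request:
send_rows:
  rows:
    - [-15,0,0,0]
    - [-20,0,0,0]
    - [-20,0,0,0]
    - [-20,0,0,0]
    - [0,0,0,0]

```text
t: 7.77
ee_pos: [697.8, -166.6, 319.6]
orientation: [-0.128, 1.575, 0.099]
ft_force: [0.9, -0.4, 1.0]
width: 30.8
```

```bash
python3 - <<'E'
from h import *
arc();d=snap('side','side4');cv2.imwrite('pics/side4z.png',cv2.resize(d['img'][100:290,220:380,::-1],None,fx=3,fy=3,interpolation=cv2.INTER_CUBIC))
p=pts(d); q=p[130:180,295:365].reshape(-1,3); q=q[(q[:,2]>235)&(q[:,2]<275)&(q[:,0]>650)]
print(len(q),np.percentile((q-np.array([627,-178.2,97]))@C,[2,50,98]),np.percentile(q[:,2]-97,[2,50,98]))
E
```

```text
7.7667 [ 697.8 -166.6  319.6] ori [-0.128  1.575  0.099] q [-0.24  0.48  1.31 -0.02  1.35 -0.38] F [ 0.9 -0.4  1. ] w 30.75039786694282
[[-0.006 -0.144  0.99 ]
 [-0.019  0.989  0.143]
 [-1.    -0.018 -0.009]]
da 246.8011531641191 dz 241.0871181287976 b -255.6350601050066 th 1.8602541621116762 r 251.55199089521454
268 [57.44988303 68.65668891 76.10842214] [140.15666783 159.91878209 166.75264645]
```

View pics/side4z.png

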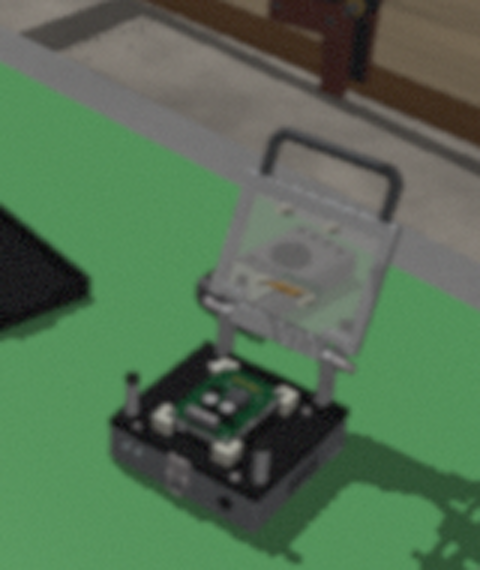

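Request:
send_rows:
  rows:
    - [0,0,-30,0]
    - [0,0,-30,0]
    - [0,0,-30,0]
    - [0,0,-30,0]
    - [0,0,-30,0]
    - [0,0,0,0.12]
    - [0,0,0,0.12]
    - [0,0,0,0.12]
    - [0,0,0,0.12]
    - [0,0,0,0.12]
  fingers: 1

```text
t: 8.65
ee_pos: [534.2, -185.8, 301.4]
orientation: [0.358, 1.562, -0.386]
ft_force: [-0.5, -0.1, -0.2]
width: 87.7
```

Request:
send_rows:
  rows:
    - [0,0,0,0.12]
    - [0,0,0,0.12]
    - [0,0,0,0.12]
    - [0,0,0,0.12]
    - [0,0,0,0.12]
    - [0,0,0,0.12]
    - [0,0,0,0.12]
    - [0,0,0,0.1]
    - [0,0,0,0]

```text
t: 9.4
ee_pos: [526.9, -183.3, 285.8]
orientation: [1.103, 1.292, -1.159]
ft_force: [-0.5, -0.0, 0.3]
width: 87.5
```

```bash
python3 - <<'E'
from h import *
B=520.5*C-258*T; print(B); to([B[0],B[1],200]); d=snap('wrist','wrist5'); snap('scene','scene5'); snap('side','side5')
E
```

```text
[ 549.55866519 -188.33354324    0.        ]
9.4 [ 526.9 -183.3  285.8] ori [ 1.103  1.292 -1.159] q [-0.35  0.28  1.69 -0.02  1.21  1.12] F [-0.5 -0.   0.3] w 87.47115436519134
[[-0.045  0.993  0.112]
 [-0.005  0.112 -0.994]
 [-0.999 -0.045 -0.   ]]
tool shift [84.8 25.8  7.5] jaw angle -83.55032221345655
```

View pics/wrist5.png

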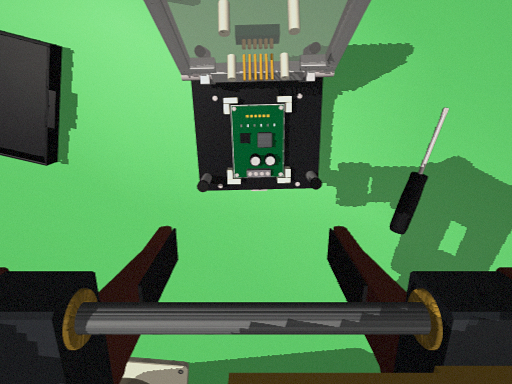

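The board is in its nest, at columns 232–284 and rows 103–180, with the lid open behind it. I'll measure the board.

```bash
python3 - <<'E'
from h import *
for n,(u0,u1,v0,v1) in dict(wrist=(200,320,85,190),side=(250,345,205,280),scene=(170,290,110,210)).items():
    d=dict(np.load(f'pics/{n}5.npz')); p=pts(d)[v0:v1,u0:u1].reshape(-1,3); im=d['img'][v0:v1,u0:u1].reshape(-1,3).astype(int)
    g=(im[:,1]>im[:,0]+25)&(im[:,1]>im[:,2]+8)&(p[:,2]>58)&(p[:,2]<78)&(im[:,1]<160)
    q=p[g]
    if len(q)<20: print(n,len(q)); continue
    a=q@C-528.5;b=q@T+258
    print(n,len(q),'a',np.percentile(a,[.5,5,95,99.5]),'b',np.percentile(b,[.5,5,95,99.5]),'z',np.median(q[:,2]),cv2.minAreaRect(q[:,:2].astype(np.float32)))
    l=(im.min(1)>150)&(p[:,2]>55)&(p[:,2]<90); q=p[l]; 
    if len(q)>10: print('  white',np.percentile(q@C-528.5,[1,99]),np.percentile(q@T+258,[1,99]))
E
```

```text
wrist 2696 a [-51.79341378 -43.72748026  32.0838133   35.25555413] b [-30.26751252 -27.78817885  29.4774187   31.86774714] z 66.65878075159884 ((548.5134887695312, -187.55679321289062), (89.1030502319336, 62.61909866333008), 8.022366523742676)
  white [-61.55466549  44.98607893] [-39.60256114  41.02493467]
side 199 a [-49.1337825  -41.05600994  39.30182358  81.08382979] b [-60.58404909 -27.16013068  29.58395955  52.44793201] z 66.79055267349702 ((571.8694458007812, -184.94454956054688), (130.70993041992188, 119.08785247802734), 6.013696193695068)
scene 257 a [-53.13458009 -45.57278758  29.99237007  34.60937996] b [-31.63235725 -27.11821692  30.27098461  32.6398895 ] z 67.46549829459696 ((550.7716674804688, -207.95529174804688), (88.82730102539062, 105.7425765991211), 7.902215480804443)
  white [-62.28258033  40.036547  ] [-38.80042907  40.83988407]
```

Request:
send_rows:
  rows:
    - [0,10,3,-0.015]
    - [20,12,3,0]
    - [30,0,0,0]
    - [30,0,0,0]
    - [30,0,0,0]
    - [20,0,0,0]
    - [0,0,0,0]
    - [0,0,0,0]

```text
t: 10.22
ee_pos: [552.9, -189.2, 152.0]
orientation: [1.072, 1.301, -1.12]
ft_force: [0.8, -0.7, 1.0]
width: 87.4
```

```bash
python3 - <<'E'
from h import *
to([549.3,-187.6,58])
E
```

```text
10.2167 [ 552.9 -189.2  152. ] ori [ 1.072  1.301 -1.12 ] q [-0.34  0.47  1.75 -0.02  0.95  1.09] F [ 0.8 -0.7  1. ] w 87.44836546425253
[[-0.035  0.987  0.156]
 [-0.008  0.156 -0.988]
 [-0.999 -0.035  0.002]]
tool shift [94.   0.1 -2.4] jaw angle -81.00063665337659
```

Request:
send_rows:
  rows:
    - [0,0,-2,0.025]
    - [15,0,0,0]
    - [20,0,0,0]
    - [15,0,0,0]
    - [0,0,0,0]
    - [0,0,0,0]

```text
t: 10.72
ee_pos: [559.4, -190.0, 109.5]
orientation: [1.088, 1.279, -1.127]
ft_force: [0.2, 0.7, -0.3]
width: 87.4
```

```bash
python3 - <<'E'
from h import *
to([549.3,-187.6,58]); snap('wrist','wrist6')
E
```

```text
10.7167 [ 559.4 -190.   109.5] ori [ 1.088  1.279 -1.127] q [-0.34  0.53  1.77 -0.02  0.86  1.11] F [ 0.2  0.7 -0.3] w 87.42270409957794
[[-0.021  0.99   0.138]
 [-0.012  0.138 -0.99 ]
 [-1.    -0.022  0.009]]
tool shift [51.6 -8.5 -4.3] jaw angle -82.07219477796944
```

View pics/wrist6.png

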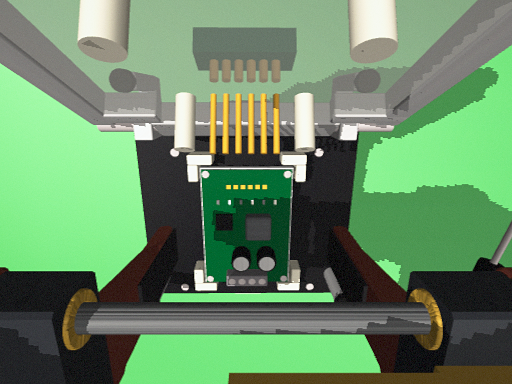

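Request:
send_rows:
  rows:
    - [0,-8,-4,0]
    - [0,0,0,0]
    - [0,0,0,0]

```text
t: 11.02
ee_pos: [552.4, -187.6, 113.6]
orientation: [1.089, 1.274, -1.124]
ft_force: [-0.2, 0.3, 0.4]
width: 87.9
```

```bash
python3 - <<'E'
from h import *
to([549.3,-187.6,58])
E
```

```text
11.0167 [ 552.4 -187.6  113.6] ori [ 1.089  1.274 -1.124] q [-0.34  0.51  1.79 -0.02  0.85  1.11] F [-0.2  0.3  0.4] w 87.85798204956659
[[-0.015  0.99   0.139]
 [-0.014  0.138 -0.99 ]
 [-1.    -0.017  0.012]]
tool shift [55.6 -2.1 -1.1] jaw angle -82.03346981041439
```

Request:
send_rows:
  rows:
    - [12,-2,-1,0]
    - [12,-2,0,0]
    - [10,-2,0,0]
    - [6,-1,0,0]
    - [0,0,0,0]
    - [0,0,0,0]

```text
t: 11.52
ee_pos: [545.6, -188.9, 74.0]
orientation: [1.089, 1.27, -1.122]
ft_force: [-0.8, 0.2, 0.0]
width: 87.5
```

```bash
python3 - <<'E'
from h import *
to([549.3,-187.6,58])
E
```

```text
11.5167 [ 545.6 -188.9   74. ] ori [ 1.089  1.27  -1.122] q [-0.34  0.56  1.82 -0.03  0.77  1.11] F [-0.8  0.2  0. ] w 87.52638143532235
[[-0.011  0.99   0.139]
 [-0.016  0.139 -0.99 ]
 [-1.    -0.013  0.014]]
tool shift [15.9  4.  -1. ] jaw angle -82.01373088750535
```

Request:
send_rows:
  rows:
    - [6,1,-1,0]
    - [6,1,0,0]
    - [3,1,0,0]
    - [0,0,0,0]
    - [0,0,0,0]

```text
t: 11.93
ee_pos: [549.3, -187.8, 57.6]
orientation: [1.09, 1.269, -1.122]
ft_force: [0.6, 0.4, -0.7]
width: 87.6
```

```bash
python3 - <<'E'
from h import *
to([549.3,-187.6,58]); snap('wrist','wrist7')
E
```

```text
11.9333 [ 549.3 -187.8   57.6] ori [ 1.09   1.269 -1.122] q [-0.34  0.59  1.81 -0.03  0.74  1.11] F [ 0.6  0.4 -0.7] w 87.599659197353
[[-0.01   0.99   0.139]
 [-0.016  0.139 -0.99 ]
 [-1.    -0.013  0.014]]
tool shift [-0.4  0.1 -0.2] jaw angle -82.01994854663742
```

View pics/wrist7.png

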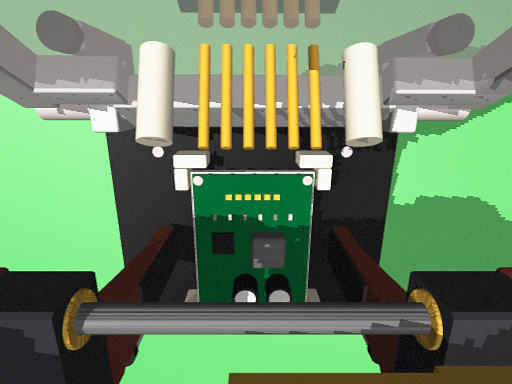

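The board sits between the open fingers at the right height, so I'll close on it.

Request:
send_rows:
  rows:
    - [0,0,0,0]
    - [0,0,0,0]
    - [0,0,0,0]
    - [0,0,0,0]
    - [0,0,0,0]
    - [0,0,0,0]
  fingers: 0

```text
t: 12.48
ee_pos: [549.6, -187.9, 58.4]
orientation: [1.09, 1.268, -1.121]
ft_force: [0.3, -0.2, -1.5]
width: 63.6
```

Request:
send_rows:
  rows:
    - [-5,0,0,0]
    - [-8,0,0,0]
    - [-10,0,0,0]
    - [-10,0,0,0]
    - [0,0,0,0]

```text
t: 12.9
ee_pos: [549.5, -187.1, 94.4]
orientation: [1.09, 1.269, -1.122]
ft_force: [1.1, -1.4, -1.6]
width: 63.7
```

```bash
python3 - <<'E'
from h import *
to([549.3,-187.6,200]); snap('wrist','wrist8')
E
```

```text
12.9 [ 549.5 -187.1   94.4] ori [ 1.09   1.269 -1.122] q [-0.34  0.54  1.8  -0.03  0.81  1.11] F [ 1.1 -1.4 -1.6] w 63.73543564840906
[[-0.011  0.99   0.139]
 [-0.016  0.139 -0.99 ]
 [-1.    -0.013  0.014]]
tool shift [-105.6   -1.6    2. ] jaw angle -82.0188376513094
```

View pics/wrist8.png

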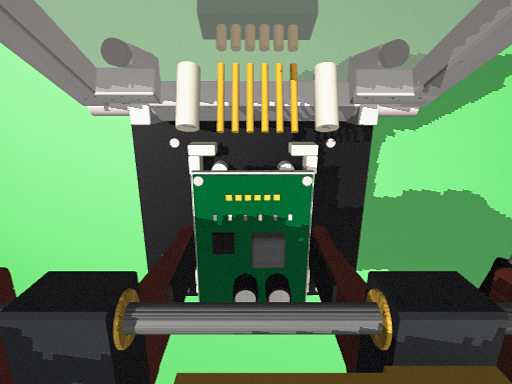

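The board is lifted and held level. Next I'll work out the tray's exact pose from the first images.

```bash
python3 - <<'E'
from h import *
for n,(u0,u1,v0,v1) in dict(scene=(245,335,205,290),side=(170,260,160,220)).items():
    d=dict(np.load(f'pics/{n}0.npz')); p=pts(d)
    im=d['img'].astype(int); dark=(im.max(2)<70)
    cv2.imwrite(f'pics/{n}0t.png',cv2.resize(d['img'][v0:v1,u0:u1,::-1],None,fx=6,fy=6,interpolation=cv2.INTER_CUBIC))
    q=p[v0:v1,u0:u1].reshape(-1,3)[dark[v0:v1,u0:u1].ravel()]; q=q[(q[:,2]>15)&(q[:,2]<40)]
    print(n,len(q),cv2.minAreaRect(q[:,:2].astype(np.float32)))
    r=p[v0:v1,u0:u1].reshape(-1,3)[dark[v0:v1,u0:u1].ravel()]; r=r[r[:,2]<10]; print('floor z',np.median(r[:,2]), cv2.minAreaRect(r[:,:2].astype(np.float32)))
E
```

```text
scene 543 ((567.0926513671875, 180.766357421875), (198.0356903076172, 160.90042114257812), 82.72688293457031)
floor z 4.633357734515926 ((565.524169921875, 173.4871826171875), (194.4298095703125, 161.31057739257812), 82.50729370117188)
side 484 ((567.5647583007812, 176.57192993164062), (196.13108825683594, 162.38929748535156), 82.16010284423828)
floor z 4.339794571824427 ((571.1314086914062, 195.008544921875), (220.09796142578125, 162.9392852783203), 83.05570983886719)
```

View pics/scene0t.png

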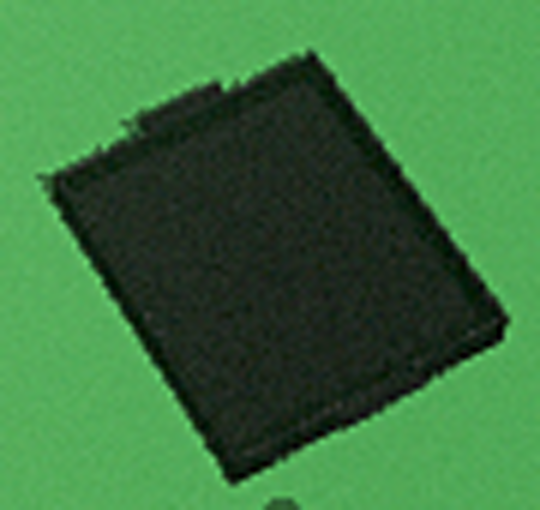

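Request:
send_rows:
  rows:
    - [-15,0,0,0]
    - [-25,0,0,0]
    - [-25,0,0,0]
    - [-25,0,0,0]
    - [-20,0,0,0]
    - [0,0,0,0]
    - [0,0,0,0]

```text
t: 13.53
ee_pos: [548.7, -184.6, 207.6]
orientation: [1.089, 1.272, -1.123]
ft_force: [-0.2, 1.6, -2.3]
width: 63.7
```

Request:
send_rows:
  rows:
    - [0,4,-20,0]
    - [0,7,-35,0]
    - [0,7,-35,0]
    - [0,7,-35,0]
    - [0,7,-35,0]
    - [0,7,-35,0]
    - [0,7,-35,0]
    - [0,7,-35,0]
    - [0,7,-35,0]
    - [0,0,0,0]

```text
t: 14.37
ee_pos: [560.6, 130.7, 186.1]
orientation: [1.087, 1.281, -1.141]
ft_force: [-0.0, -0.7, -2.0]
width: 63.3
```

```bash
python3 - <<'E'
from h import *
to([568,187,150])
E
```

```text
14.3667 [560.6 130.7 186.1] ori [ 1.087  1.281 -1.141] q [ 0.21  0.41  1.75 -0.01  1.02  1.66] F [-0.  -0.7 -2. ] w 63.294183264795954
[[-0.03   0.991  0.131]
 [-0.016  0.131 -0.991]
 [-0.999 -0.032  0.012]]
tool shift [ 34.9  15.9 -55.2] jaw angle -82.47305636613437
```

Request:
send_rows:
  rows:
    - [0,6,-22,0]
    - [0,6,-22,0]
    - [0,3,-10,0]
    - [0,0,0,0.09]
    - [0,0,0,0.09]
    - [0,0,0,0.08]
    - [0,0,0,0]
    - [0,0,0,0]

```text
t: 15.03
ee_pos: [561.8, 187.4, 171.5]
orientation: [1.264, 1.158, -1.352]
ft_force: [-0.7, -0.2, -1.6]
width: 63.4
```

```bash
python3 - <<'E'
from h import *
to([568,187,150]); snap('wrist','wrist9');snap('scene','scene9')
E
```

```text
15.0333 [561.8 187.4 171.5] ori [ 1.264  1.158 -1.352] q [ 0.31  0.46  1.71 -0.01  1.03  2.01] F [-0.7 -0.2 -1.6] w 63.44992778112231
[[-0.048  0.99  -0.131]
 [-0.023 -0.132 -0.991]
 [-0.999 -0.044  0.029]]
tool shift [21.2  7.2 -1. ] jaw angle -97.5066139024131
```

View pics/wrist9.png

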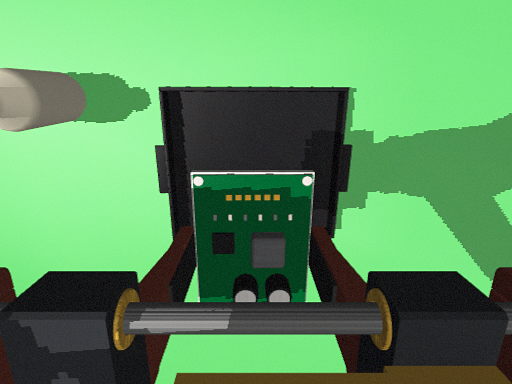

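View pics/scene9.png

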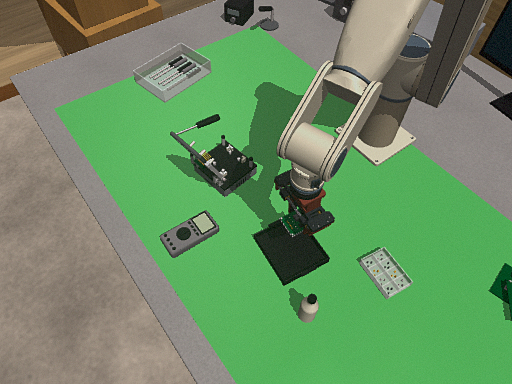

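```bash
python3 - <<'E'
from h import *
d=dict(np.load('pics/wrist9.npz')); p=pts(d)
q=p[80:250,140:380].reshape(-1,3); q=q[(q[:,2]>19)&(q[:,2]<32)]
a=np.deg2rad(-7.5); c=np.array([np.cos(a),np.sin(a),0]); t=np.array([-c[1],c[0],0])
A=q@c;B=q@t; print(len(q),'far edge',np.percentile(A,[90,99]),'B',np.percentile(B,[.5,2,98,99.5]))
far=A>A.max()-8; print('far wall B',B[far].min(),B[far].max(),'far A',A.max())
e=np.array([561.8,187.4,0]); print('ee A,B',e@c,e@t)
for ctr in ([567.3,178.7,0],): print(np.array(ctr)@c+80,np.array(ctr)@t)
E
```

```text
3183 far edge [617.23075489 618.15092076] B [154.83475289 155.96336674 350.55734927 351.67648773]
far wall B 163.38323328575075 342.7874387455132 far A 618.1609291693646
ee A,B 532.533114697769 259.12638181067706
619.1216393076394 251.21870557393515
```

Request:
send_rows:
  rows:
    - [0,4,5,0]
    - [20,3,2,0]
    - [25,0,0,0]
    - [25,0,0,0]
    - [20,0,0,0]
    - [0,0,0,0]
    - [0,0,0,0]

```text
t: 15.72
ee_pos: [568.2, 173.9, 81.0]
orientation: [1.263, 1.158, -1.341]
ft_force: [0.9, -0.3, -1.1]
width: 63.7
```

```bash
python3 - <<'E'
from h import *
to([566.7,180.5,7])
E
```

```text
15.7167 [568.2 173.9  81. ] ori [ 1.263  1.158 -1.341] q [ 0.28  0.59  1.75 -0.01  0.85  1.99] F [ 0.9 -0.3 -1.1] w 63.67736725441786
[[-0.04   0.992 -0.124]
 [-0.022 -0.125 -0.992]
 [-0.999 -0.037  0.027]]
tool shift [73.8  0.5 -8.3] jaw angle -97.1031637148265
```

Request:
send_rows:
  rows:
    - [10,0,-3,0]
    - [15,-1,-2,0]
    - [15,-1,-1,0]
    - [10,0,0,0]
    - [4,0,0,0]
    - [0,0,0,0]
    - [0,0,0,0]

```text
t: 16.3
ee_pos: [570.8, 180.4, 30.2]
orientation: [1.27, 1.154, -1.33]
ft_force: [-0.4, 0.0, -1.6]
width: 63.4
```

```bash
python3 - <<'E'
from h import *
to([566.7,180.5,7]); snap('side','side10')
E
```

```text
16.3 [570.8 180.4  30.2] ori [ 1.27   1.154 -1.33 ] q [ 0.29  0.67  1.76 -0.01  0.75  2.  ] F [-0.4  0.  -1.6] w 63.361916135813715
[[-0.029  0.992 -0.122]
 [-0.019 -0.123 -0.992]
 [-0.999 -0.027  0.022]]
tool shift [23.3 -3.4 -0.1] jaw angle -97.0212668270479
```

View pics/side10.png

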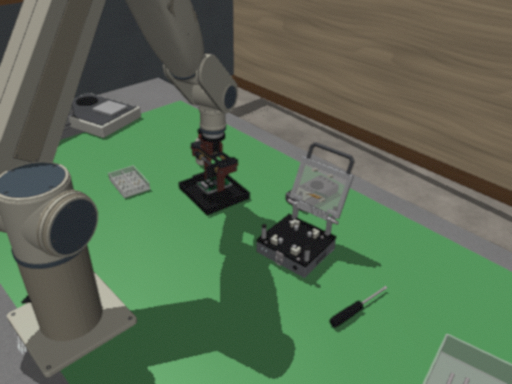

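The board is held over the tray at (214,187), and the lid is still open at (322,185). I'll lower it in small steps.

Request:
send_rows:
  rows:
    - [6,-2,0,0]
    - [6,-1,0,0]
    - [4,0,0,0]
    - [0,0,0,0]
    - [0,0,0,0]

```text
t: 16.77
ee_pos: [568.6, 180.9, 15.0]
orientation: [1.273, 1.152, -1.326]
ft_force: [0.7, -0.2, -1.8]
width: 63.4
```

```bash
python3 - <<'E'
from h import *
to([566.7,180.5,7])
E
```

```text
16.7667 [568.6 180.9  15. ] ori [ 1.273  1.152 -1.326] q [ 0.29  0.69  1.77 -0.01  0.72  2.  ] F [ 0.7 -0.2 -1.8] w 63.37852686776994
[[-0.025  0.992 -0.122]
 [-0.018 -0.123 -0.992]
 [-1.    -0.023  0.021]]
tool shift [ 8.1 -1.7  0.5] jaw angle -97.02333641845767
```

Request:
send_rows:
  rows:
    - [3,0,0,0]
    - [3,0,0,0]
    - [1,0,0,0]
    - [0,0,0,0]
    - [0,0,0,0]

```text
t: 17.18
ee_pos: [568.6, 180.8, 7.3]
orientation: [1.273, 1.152, -1.326]
ft_force: [0.1, 1.0, -1.7]
width: 63.6
```

Request:
send_rows:
  rows:
    - [1,0,0,0]
    - [0,0,0,0]
    - [0,0,0,0]

```text
t: 17.43
ee_pos: [568.7, 180.8, 6.3]
orientation: [1.273, 1.152, -1.326]
ft_force: [-0.3, 0.0, -1.7]
width: 63.6
```

Request:
send_rows:
  rows:
    - [1,0,0,0]
    - [0,0,0,0]
    - [0,0,0,0]

```text
t: 17.68
ee_pos: [568.9, 180.8, 5.5]
orientation: [1.274, 1.152, -1.326]
ft_force: [0.5, -0.5, -0.7]
width: 63.9
```

Request:
send_rows:
  rows:
    - [0,0,0,0]
    - [0,0,0,0]
    - [0,0,0,0]
    - [0,0,0,0]
  fingers: 0.87

```text
t: 18.02
ee_pos: [569.5, 181.0, 6.1]
orientation: [1.275, 1.151, -1.325]
ft_force: [0.2, 0.2, -0.3]
width: 76.3
```

Request:
send_rows:
  rows:
    - [-6,0,0,0]
    - [-10,0,0,0]
    - [-20,0,0,0]
    - [-30,0,0,0]
    - [-30,0,0,0]
    - [-30,0,0,0]
    - [-30,0,0,0]
    - [0,0,0,0]
    - [0,0,0,0]

```text
t: 18.77
ee_pos: [572.9, 183.7, 174.7]
orientation: [1.275, 1.151, -1.324]
ft_force: [-0.0, -0.6, -1.1]
width: 76.4
```

```bash
python3 - <<'E'
from h import *
st(); d=snap('wrist','wrist11');snap('scene','scene11')
p=pts(d);im=d['img'].astype(int)
g=(im[...,1]>im[...,0]+20)&(im[...,1]<150)&(p[...,2]>5)&(p[...,2]<20)
q=p[g]; print(len(q),cv2.minAreaRect(q[:,:2].astype(np.float32)),np.linalg.lstsq(np.c_[q[:,:2]-q[:,:2].mean(0),np.ones(len(q))],q[:,2],rcond=None)[0])
d=snap('side','side11');p=pts(d); q=p[130:180,295:365].reshape(-1,3); q=q[(q[:,2]>235)&(q[:,2]<275)&(q[:,0]>650)]
print(len(q),np.percentile((q-np.array([627,-178.2,97]))@C,[2,50,98]),np.percentile(q[:,2]-97,[2,50,98]))
E
```

```text
18.7667 [572.9 183.7 174.7] ori [ 1.275  1.151 -1.324] q [ 0.3   0.46  1.7  -0.01  1.01  1.99] F [-0.  -0.6 -1.1] w 76.4117757383081
[[-0.023  0.992 -0.122]
 [-0.017 -0.123 -0.992]
 [-1.    -0.021  0.019]]
3445 ((623.854248046875, 223.016845703125), (262.72833251953125, 555.191162109375), 40.24848175048828) [-3.72810521e-03 -2.42938453e-03  1.07257366e+01]
266 [58.5050106  69.03554266 76.34274244] [140.26656494 159.96125888 166.47623421]
```

View pics/wrist11.png

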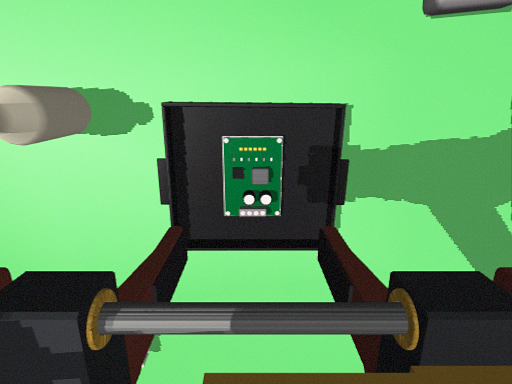

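View pics/side11.png

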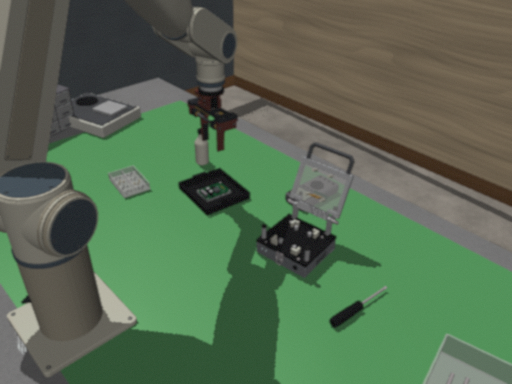

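The board lies flat and centred in the tray at (252,176) in the wrist view, with its top at 10.7 mm where 11 is expected. The lid is still open and the gripper is clear.

```bash
python3 -c "
from h import *
print(ctrl.close_job())"
```

```text
the job is handed in; nothing more can be done
None
```

I swung the lid back by its handle onto its stops and let go. I then lifted the board out by its long edges, set it in the tray, and handed the job in at about 19 s of the 67 s allowed.

- **Lid:** it rests open at about 1.98 rad by camera, and read the same after the board was placed.
- **Board:** it lies flat (slope under 0.005 rad), components up and near the tray's centre. Its top is at 10.7 mm, where 11 mm is expected for lying on the tray floor.
- **Bystanders:** they look untouched in the last pictures, but I did not measure their positions again.
- **Gripper:** it was open and about 175 mm above the bench.

Two readings did not match:
- **Tray centre:** I first put it about 7 mm off in y because I saw only one of its two side tabs. I corrected this from the wrist camera before placing the board.
- **Board outline:** in the last check, the outline fit picked up stray pixels and was unusable. Its centring in the tray rests on the wrist picture and the release position.

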